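# Clamp a pressure transmitter in the calibration jig

## Robot

A 7-joint arm with a two-finger parallel gripper is mounted at the origin on the work surface. World frame = base frame: x ahead of the robot, y to its left, z up, the work surface at z = 0. Lengths are in m, angles in degrees, forces in N, time in s.
With the tool pointing down it reaches from about 0.425 to 0.875 m from the base axis. Payload 8.4 kg.
Tool frame: the origin (TCP) lies at the very end of the fingers, on their centre line; the grasp point (between the pads) lies 19 mm behind it; z points along the fingers, y is the line along which they close (so a half turn about z gives the same grasp; the last joint's range is limited). The gripper opens to 85 mm and grips with 20 to 120 N. Pads are 22 mm wide; open, the fingers measure 114 mm over their backs; the gripper's body (76 mm by 85 mm) begins 54 mm behind the grasp point. The pads swing forward as they close: fully open they stand 13 mm farther back than shut.
Start: joints at [-72.433, 19.091, 2.286, 83.961, -0.768, 76.965, -3.352], TCP at [0.257, 0.597, 0.231] pointing down, gripper open.
Joint ranges: [-147.57, 147.57], [-21.85, 119.76], [-74.77, 79.35], [14.55, 137.4], [-85.83, 265.84], [4.83, 119.75], [-152.11, 152.11]. Speed limits (degrees/s): [127.2, 127.2, 159.86, 159.86, 180, 180, 180].

## Interface

Orientations are given as [roll, pitch, yaw] about the fixed x, y, z axes, in that order (R = Rz(yaw) Ry(pitch) Rx(roll)).
In Python, from workcell import readout, viewer, bot gives the robot as it stands.
- The arm moves only by the tool step_arm, never from a script. Its argument "steps" is a list of rows, each a list of 7 numbers: the turn, a rotation vector about the world's x, y, z in rad, then the shift along the world's x, y, z in mm, then the opening, from 0 (shut) to 1 (fully open). A call has exactly 8 rows; each row shifts and turns the commanded pose from where the row before left it; what a row does not reach is not made up. A row lasts 1/8 s, in which the tool goes at most 62.5 mm and 10.7 degrees, less where a joint would pass 70% of its speed; a pose out of reach is approached as far as the arm can. A call with a gripper value outside its range is refused whole. The fingers move at their own pace and stop on an object; the grip force is fixed at half the most. Time passes only in rows, so rows that do not move let the fingers close, or fill a call up. It gives the time, the measured TCP pose, the force, the opening and the grip force at its end, in the units of the state.
- readout.state(): the state, without advancing time (a new reading comes with each control period).
- viewer.camera(name): name is "side" or "top"; returns (picture, depth): 400x640x3 uint8, red, green, blue; 400x640 float32, m along the optical axis (not along the pixel's ray), 0 where there is no reading.
- viewer.camera_model(name): a dict with "camera_matrix" (3x3 intrinsics, pixels), "pose" (4x4, takes a point from camera to world coordinates). Camera axes: x right, y up, looking along -z (the intrinsics and any distortion apply to the point x, -y, -z); pixel columns grow to the right and rows downward; lengths in m; the calibration is good to about 2 mm. A picture is of the moment at which its call begins. camera_model takes no time and is no camera call.
- bot.sign_off(): hands the job in; it is judged then, once.
Trained networks look in the newest picture that a camera, given by its name, has taken for a name from the list of things; names that differ only in an ending like _2 or _b are one class to them, and where a whole thing is asked for, a point or a joint stands for the part that bears it (a point fixed in the world has none). Each returns a list of dicts, best first, with "conf" (0 to 1); they miss things now and then, are a little off and sometimes report something else, mostly with a low value. They report only what shows in the picture. A call takes as long as a camera call.
- viewer.masks_of(camera, label): "region" (400x640 bool, what is visible of it) and "location" ([column, row] in pixels, amid what is visible of it).
- viewer.mark_of(camera, label): "location" ([column, row] in pixels: a listed point, or the origin of a listed thing).
The state is a dict: "t": time; "q": joint angles; "qd": joint speeds; "effort": joint torques, N m; "eef_pos": TCP position; "tool_rot": TCP orientation; "force": force on the tool from outside, world axes, zero at the start; "wrist_torque": the same for the moment, N m; "grip_width": finger opening in m; "gripper_force": force on a finger pad.
Only numpy, scipy, OpenCV 4.12 (cv2) and the standard library are available. Lean on these libraries where they do the work, as an engineer would, in place of code of your own. Each camera call takes 0.05 s, during which the arm holds its last target. There are 200 camera calls.

## Task

Take the pressure transmitter from its rest and lay it gently in the jig's V-block, brass nose towards the stop plate; slide it along the V and press its nose firmly (about 10 N) against the stop plate. Then swing the strap over and press it down until its rubber pad grips the barrel with about 10 N, so that it stays nipped when you let go. Never load the nose or the barrel with more than 25 N, and leave the other things on the bench alone.

Things in the scene. Friction and masses are not known exactly. Their poses are not given: they have to be found in the camera images.
- transmitter: steel pressure transmitter, a lying cylinder 30 mm in diameter and 110 mm long, about 0.3 kg, with a stepped-down brass nose (18 mm diameter, 18 mm long) at one end and a black connector (19 mm diameter, 20 mm long) at the other; origin on the axis in the middle of the 30 mm steel barrel; its y axis runs along the barrel towards the nose (it may be rolled about it). It starts lying in the rest
- nose (a point): the flat tip of the brass nose, on the transmitter's axis, 73 mm from its origin (the connector's end is 75 mm from the origin the other way)
- rest: grey plastic rest fixed to the bench, 84 x 125 mm base 8 mm thick; two V-shaped ribs (each 12 mm long, centred 37 mm either side of the middle along its y) hold the barrel with its axis 42 mm above the bench; the 62 mm between the ribs are free for fingers down to the base; origin under the centre of its base, y along the barrel
- v_block: the V-block: two steel 90-degree V saddles, each 14 mm long and 54 mm wide, centred 35 mm either side of the middle along y, 47 mm high, fixed on the jig's aluminium base (100 x 200 mm, 10 mm thick); the 56 mm between the saddles are free for fingers down to the base; origin on the bench under the middle, y along the V towards the stop plate, +x towards the strap's hinge post
- v_axis (a point): where the origin of a transmitter lies that is seated in the V and home against the stop plate: on the V's axis, 48 mm above the bench, axes as v_block; the transmitter slides along y
- stop_plate: upright steel stop plate, 36 mm wide (x), 10 mm thick, its top 66 mm above the bench, rigid; origin on the face that the nose meets, on the V's axis 48 mm above the bench, 73 mm along +y from v_axis; y points away from the V, into the plate
- strap (a joint): swing of the clamp strap, rad: 0 when it lies level with its pad just touching a seated barrel, growing as it is lifted and thrown back (1.57 upright, up to 2.6); it can go down to -0.12 if nothing is under it. The hinge is stiff (about 0.4 Nm; pressing the handle straight down with about 3.5 N near the end of the swing keeps it moving, and about 8 N there puts 10 N on the pad) and it stays where it is left, holding up to about 9 N on the pad
- strap_hinge (a point): a point on the strap's hinge axis level with the middle of the handle: 45 mm to +x of the V's axis, 66 mm along y from v_axis, 75 mm above the bench; the hinge axis runs along the V's y. The hinge post is 14 x 24 mm, centred 35 mm along y from v_axis
- strap_handle (a point): middle of the free part of the strap's handle, a round black bar 12 mm in diameter that stands out sideways from the strap's end along the V's +y (free for 38 mm); 100 mm from the hinge axis; with the strap level it lies 55 mm to -x of the V's axis, 75 mm above the bench. The strap is 18 mm wide, 6 mm thick, centred 37 mm along y from v_axis
- clamp_pad: springy rubber pad, 20 x 14 x 9 mm, which gives about 1 mm per 12 N, under the strap 45 mm from the hinge axis; origin in the middle of the face that meets the barrel; it presses on the top of the barrel at the saddle next to the stop plate
- tape_roll: yellow tape roll, 68 mm in diameter, 18 mm high, a bystander; origin under its centre
- adaptor: brass pipe adaptor, 28 mm in diameter, 32 mm high, a bystander; origin under its centre
- meter: orange hand multimeter, 150 x 75 x 33 mm, a bystander; origin under its centre
- wrench: steel wrench 150 mm long, a bystander; lies flat along its x

How it is judged:
By the outcome, as a careful person would: the job done as asked, in the order asked, and still so for the second after the job is handed in, with the robot touching nothing.
It also fails if it takes over 72 s, if anything falls off the work surface, if the arm or the gripper's body presses on something with over 40 N, if the wrist force passes 120 N, or if a joint passes its speed limit or range.

## Working session

There is one attempt and no reset: what is moved stays moved. The work goes in short steps, Python scripts to look and compute and a tool call to move; the robot and the scene stay as the last step left them, time stands still between calls to the robot, and variables do not carry over. Pictures are saved under pics/ and viewed, at most 10 in all, crops included, and the job is handed in when it is done.

Besides the shell and the picture viewer there is one more tool, called after "Emit:" as name(argument=value, ...) on one line, values as JSON. step_arm: Moves the arm, as the interface text tells. Its arguments: {"type":"object","properties":{"steps":{"type":"array","items":{"type":"array","items":{"type":"number"}}}},"required":["steps"]}

```bash
mkdir -p pics; ls; cat > h.py <<'E'
import numpy as np, cv2
from workcell import readout, viewer, bot
def world(cam,u,v,d):
    m=viewer.camera_model(cam);K=np.array(m["camera_matrix"]);P=np.array(m["pose"])
    p=np.array([(u-K[0,2])/K[0,0]*d,-(v-K[1,2])/K[1,1]*d,-d,1.0]);return (P@p)[:3]
def onplane(cam,u,v,z):
    a=world(cam,u,v,0.0);b=world(cam,u,v,1.0);return a+(b-a)*(z-a[2])/(b[2]-a[2])
def cloud(cam,depth):
    v,u=np.mgrid[0:400,0:640];m=viewer.camera_model(cam);K=np.array(m["camera_matrix"]);P=np.array(m["pose"])
    p=np.stack([(u-K[0,2])/K[0,0]*depth,-(v-K[1,2])/K[1,1]*depth,-depth,np.ones_like(depth)],-1)
    return (p@P.T)[...,:3]
E
python3 - <<'E'
from h import *
for c in ("top","side"):
    m=viewer.camera_model(c);print(c,{k:(np.round(v,3).tolist() if not isinstance(v,str) else v) for k,v in m.items()})
    im,d=viewer.camera(c);cv2.imwrite(f"pics/{c}0.png",im[...,::-1]);np.save(f"{c}d.npy",d)
    C=cloud(c,d)
    for n in ["transmitter","rest","v_block","stop_plate","strap","clamp_pad","tape_roll","adaptor","meter","wrench"]:
        r=viewer.masks_of(c,n)
        for x in r[:1]:
            M=x["region"]&(d>0);p=C[M]
            print(n,round(x["conf"],2),np.round(x["location"]),M.sum(),np.round(np.median(p,0),3) if len(p) else "")
    for n in ["transmitter","nose","rest","v_block","v_axis","stop_plate","strap_hinge","strap_handle","clamp_pad"]:
        for x in viewer.mark_of(c,n)[:1]: print("mark",n,round(x["conf"],2),np.round(x["location"],1))
print(readout.state())
E
```

```text
pics
top {'camera_matrix': [[400.297, 0.0, 321.855], [0.0, 400.297, 203.458], [0.0, 0.0, 1.0]], 'pose': [[0.004, 0.996, -0.092, 0.463], [-1.0, 0.004, -0.004, 0.012], [-0.004, 0.092, 0.996, 1.163], [0.0, 0.0, 0.0, 1.0]]}
transmitter 0.86 [387. 211.] 490 [ 0.545 -0.16   0.053]
rest 0.77 [379. 217.] 780 [ 0.538 -0.161  0.008]
v_block 0.83 [261. 230.] 230 [0.495 0.175 0.038]
stop_plate 0.55 [476. 239.] 334 [ 0.463 -0.428  0.006]
strap 0.82 [261. 193.] 255 [0.591 0.178 0.13 ]
clamp_pad 0.52 [260. 200.] 31 [0.565 0.178 0.118]
tape_roll 0.56 [336. 157.] 200 [ 0.69  -0.035  0.017]
adaptor 0.44 [326. 202.] 63 [0.564 0.008 0.019]
meter 0.9 [167. 224.] 1514 [0.505 0.45  0.031]
wrench 0.59 [476. 241.] 428 [ 0.458 -0.429  0.006]
mark transmitter 0.84 [384.9 211.2]
mark nose 0.92 [360.  217.2]
mark rest 0.58 [383.5 215.3]
mark v_block 0.76 [273.6 233. ]
mark v_axis 0.59 [273.9 226.1]
mark stop_plate 0.41 [247.7 226.2]
mark strap_hinge 0.72 [249.3 210.2]
mark strap_handle 0.64 [247.1 179.4]
mark clamp_pad 0.38 [260.8 203.3]
side {'camera_matrix': [[389.858, 0.0, 316.303], [0.0, 389.858, 205.96], [0
[... 940 characters left out ...]
165.3]
{'t': 2.0, 'q': array([-72.43311312,  19.09071905,   2.28617587,  83.96049504,
        -0.76929552,  76.96762451,  -3.35281581]), 'qd': array([-0.08890131,  0.05412434,  0.11682752,  0.01178049, -0.04349064,
       -0.06352944,  0.05877764]), 'effort': array([-1.30165941e-05, -6.58288980e+01,  1.36321284e+00, -4.05818403e+01,
        1.66092895e-02,  3.16811842e-03,  3.05589231e-05]), 'eef_pos': array([0.2565797 , 0.59717677, 0.23131688]), 'tool_rot': array([-1.79996281e+02, -1.70342920e-03,  1.56746200e+02]), 'force': array([ 0.37730075, -0.29899749, -0.48628736]), 'wrist_torque': array([-0.00658792, -0.07927765, -0.02591613]), 'gripper_force': 0.0, 'grip_width': 0.08533448737501652}
```

```bash
python3 - <<'E'
import cv2,numpy as np
t=cv2.imread("pics/top0.png");s=cv2.imread("pics/side0.png")
a=cv2.resize(t[150:270,215:415],(800,480),interpolation=cv2.INTER_CUBIC)
cv2.imwrite("pics/tc.png",a)
a=cv2.resize(s[130:310,225:385],(533,600),interpolation=cv2.INTER_CUBIC)
cv2.imwrite("pics/sc.png",a)
E
```

```text
(no output)
```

View pics/tc.png

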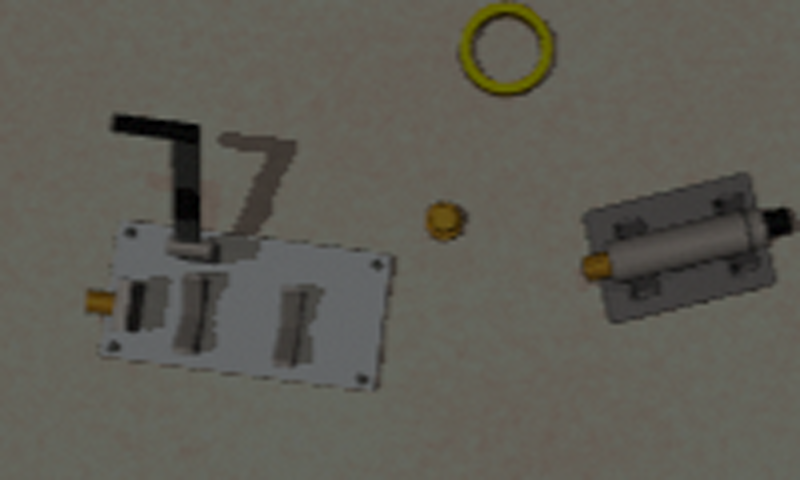

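View pics/sc.png

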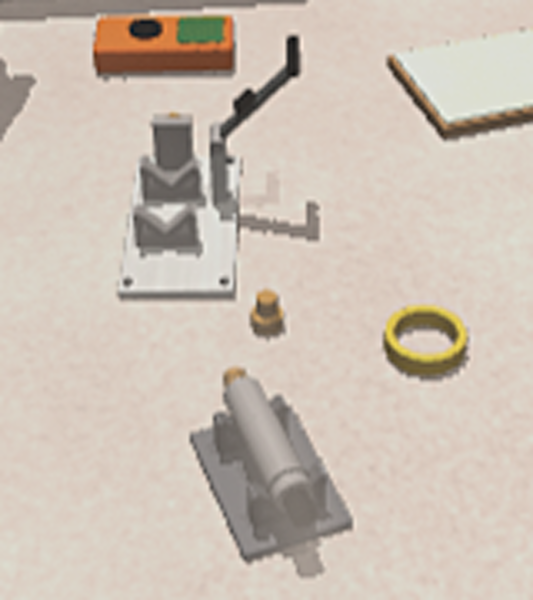

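```bash
cat > m.py <<'E'
from h import *
D={}
for c in ("top","side"):
    im,d=viewer.camera(c); C=cloud(c,d);D[c]=(im,d,C)
    # transmitter barrel
    r=viewer.masks_of(c,"transmitter")[0]["region"]&(d>0)
    k=cv2.erode(r.astype(np.uint8),np.ones((3,3)))>0
    p=C[k]; p=p[p[:,2]>0.03]
    z=p[p[:,2]>0.045]; 
    m=p[:,:2].mean(0);u=np.linalg.svd(p[:,:2]-m)[2][0];u*=np.sign(u[1])
    s=(p[:,:2]-m)@u
    print(c,"tx mean",m.round(4),"dir",u.round(3),"yaw",np.degrees(np.arctan2(-u[0],u[1])).round(2),"ends",s.min().round(3),s.max().round(3),"ztop",np.percentile(p[:,2],[50,90,98]).round(4))
    nz=viewer.mark_of(c,"nose")[0]["location"];tz=viewer.mark_of(c,"transmitter")[0]["location"]
    print("  nose",onplane(c,*nz,.042).round(4),"org",onplane(c,*tz,.042).round(4))
    # jig base rect
    box=(C[...,0]>.40)&(C[...,0]<.62)&(C[...,1]>.03)&(C[...,1]<.29)&(d>0)&(C[...,2]>0.004)
    b=box&(C[...,2]<.016)
    lab=cv2.connectedComponentsWithStats(box.astype(np.uint8))
    q=C[b][:,:2]
    rect=cv2.minAreaRect((q*1000).astype(np.float32));print("  base rect",np.round(rect[0],1),np.round(rect[1],1),round(rect[2],2),"z",np.median(C[b][:,2]).round(4))
    for n,h in (("v_block",0),("v_axis",.048),("stop_plate",.048),("strap_hinge",.075)):
        x=viewer.mark_of(c,n)[0];print("  ",n,round(x["conf"],2),onplane(c,*x["location"],h).round(4))
    np.save(c+"C.npy",C);np.save(c+"I.npy",im)
# strap handle by triangulation
def ray(c,px):
    a=world(c,*px,0.);b=world(c,*px,1.);return a,(b-a)/np.linalg.norm(b-a)
for n in ("strap_handle","strap_hinge","clamp_pad","nose","transmitter","v_axis","stop_plate"):
    A=np.zeros((3,3));bb=np.zeros(3);R=[]
    for c in ("top","side"):
        a,u=ray(c,viewer.mark_of(c,n)[0]["location"]);Pm=np.eye(3)-np.outer(u,u);A+=Pm;bb+=Pm@a;R.append((a,Pm))
    x=np.linalg.solve(A,bb);print(n,x.round(4),"gap",[np.linalg.norm(Pm@(x-a)).round(4) for a,Pm in R])
E
python3 m.py
```

```text
top tx mean [ 0.5464 -0.1647] dir [-0.251  0.968] yaw 14.57 ends -0.066 0.071 ztop [0.0541 0.0576 0.0591]
  nose [ 0.5312 -0.0866  0.042 ] org [ 0.5404 -0.159   0.042 ]
  base rect [507.3 161.3] [216.9 258.5] 1.64 z 0.0092
   v_block 0.81 [0.4875 0.1581 0.    ]
   v_axis 0.55 [0.4932 0.1505 0.048 ]
   stop_plate 0.52 [0.5068 0.2217 0.048 ]
   strap_hinge 0.56 [0.5333 0.2093 0.075 ]
side tx mean [ 0.547  -0.1758] dir [-0.244  0.97 ] yaw 14.15 ends -0.062 0.075 ztop [0.0558 0.0586 0.0596]
  nose [ 0.53   -0.1023  0.042 ] org [ 0.54  -0.166  0.042]
  base rect [508.9 161.2] [252.8 220. ] 89.36 z 0.0113
   v_block 0.84 [0.4946 0.15   0.    ]
   v_axis 0.63 [0.4924 0.1544 0.048 ]
   stop_plate 0.75 [ 0.545  -0.2072  0.048 ]
   strap_hinge 0.79 [0.5391 0.2007 0.075 ]
strap_handle [0.6155 0.1947 0.1505] gap [np.float64(0.0051), np.float64(0.0051)]
strap_hinge [0.5367 0.2106 0.0682] gap [np.float64(0.003), np.float64(0.003)]
clamp_pad [0.561  0.1752 0.1168] gap [np.float64(0.0022), np.float64(0.0022)]
nose [ 0.5315 -0.0879  0.0275] gap [np.float64(0.0005), np.float64(0.0005)]
transmitter [ 0.5407 -0.16    0.0353] gap [np.float64(0.0002), np.float64(0.0002)]
v_axis [0.4927 0.1501 0.0512] gap [np.float64(0.0004), np.float64(0.0004)]
stop_plate [ 0.5667  0.3401 -0.5932] gap [np.float64(0.0349), np.float64(0.0349)]
```

```bash
cat > j.py <<'E'
from h import *
import sys
for c in ("top","side"):
    C=np.load(c+"C.npy");I=np.load(c+"I.npy").astype(int)
    roi=(C[...,0]>.40)&(C[...,0]<.60)&(C[...,1]>.03)&(C[...,1]<.29)
    sat=I.max(-1)-I.min(-1); V=I.mean(-1)
    print(c,"ground col",np.median(I[roi&(C[...,2]<.004)],0),"base col",np.median(I[roi&(abs(C[...,2]-.011)<.003)],0))
    diff=(I[...,0]-I[...,2])
    m=(roi&(diff<np.median(diff[roi&(C[...,2]<.003)])*0.45)&(C[...,2]>.002)).astype(np.uint8)
    m=cv2.morphologyEx(m,cv2.MORPH_OPEN,np.ones((3,3)))
    n,l,st,_=cv2.connectedComponentsWithStats(m);k=1+np.argmax(st[1:,4]);m=(l==k)&(abs(C[...,2]-.01)<.006)
    vv,uu=np.nonzero(m)
    q=np.array([onplane(c,u,v,.010)[:2] for u,v in zip(uu,vv)])
    rect=cv2.minAreaRect((q*1000).astype(np.float32));print(" base",np.round(rect[0],1),np.round(rect[1],1),round(rect[2],2),len(q))
    cv2.imwrite(f"pics/m_{c}.png",m.astype(np.uint8)*255)
    for a,b in ((.034,.052),(.056,.071)):
        p=C[roi&(C[...,2]>a)&(C[...,2]<b)&(C[...,0]<.53)]
        # cluster into y bands along jig axis, yaw guess -7
        for yaw in (-7,):
            t=np.radians(yaw);ex=np.array([np.cos(t),np.sin(t)]);ey=np.array([-np.sin(t),np.cos(t)])
            o=np.array([.4925,.150]);X=(p[:,:2]-o)@ex;Y=(p[:,:2]-o)@ey
            h,e=np.histogram(Y*1000,bins=np.arange(-60,100,4));print(a,[(int(e[i]),int(h[i]),[int(w) for w in np.percentile(X[(Y*1000>=e[i])&(Y*1000<e[i+1])]*1000,[3,97])]) for i in range(len(h)) if h[i]>2])
E
python3 j.py
```

```text
top ground col [99. 99. 90.] base col [ 99. 101. 102.]Traceback (most recent call last):
  File "j.py", line 13, in <module>
    q=np.array([onplane(c,u,v,.010)[:2] for u,v in zip(uu,vv)])
                ~~~~~~~^^^^^^^^^^^^
  File "h.py", line 7, in onplane
    a=world(cam,u,v,0.0);b=world(cam,u,v,1.0);return a+(b-a)*(z-a[2])/(b[2]-a[2])
                           ~~~~~^^^^^^^^^^^^^
  File "h.py", line 4, in world
    m=viewer.camera_model(cam);K=np.array(m["camera_matrix"]);P=np.array(m["pose"])
ValueError: time passes only in moves, steps and waits
```

```bash
sed -i 's/^from workcell.*/&\n_M={}\ndef cm(c):\n    if c not in _M: _M[c]=viewer.camera_model(c)\n    return _M[c]/; s/m=viewer.camera_model(cam)/m=cm(cam)/' h.py; python3 j.py
```

```text
top ground col [99. 99. 90.] base col [ 99. 101. 102.]
 base [504.7 148.4] [198.8  98.2] 82.85 1597
0.034 [(-44, 9, [-25, 24]), (-40, 21, [-25, 26]), (-36, 16, [-27, 24]), (-32, 24, [-26, 23]), (-28, 4, [-16, 27]), (28, 23, [-25, 26]), (32, 17, [-27, 24]), (36, 23, [-23, 26]), (40, 14, [-24, 26]), (72, 17, [-14, 16]), (88, 3, [-5, 6]), (92, 3, [-6, 6])]
0.056 [(72, 18, [-16, 15]), (76, 20, [-15, 16]), (80, 18, [-17, 14])]
side ground col [218. 208. 196.] base col [217. 213. 206.]
 base [509.  175.8] [138.8  96.7] 82.45 239
0.034 [(-44, 25, [-25, 27]), (-40, 29, [-25, 27]), (-36, 12, [-18, 26]), (-32, 11, [-25, 15]), (-28, 4, [8, 26]), (24, 11, [-20, 27]), (28, 34, [-25, 26]), (32, 11, [-24, 16]), (36, 8, [-24, 26]), (40, 9, [-18, 15]), (68, 9, [-15, 14]), (72, 29, [-16, 18]), (76, 19, [-16, 16])]
0.056 [(68, 4, [-6, 15]), (72, 27, [-15, 16]), (76, 21, [-15, 18]), (80, 6, [-10, 18])]
```

```bash
cat > c.py <<'E'
from h import *
from scipy.optimize import least_squares
for c in ("top","side"):
    C=np.load(c+"C.npy");I=np.load(c+"I.npy").astype(int)
    o=np.array([.5435,-.163]);t=np.radians(14.4);ey=np.array([-np.sin(t),np.cos(t)]);ex=np.array([np.cos(t),np.sin(t)])
    X=(C[...,:2]-o)@ex;Y=(C[...,:2]-o)@ey
    k=(abs(Y)<.045)&(abs(X)<.022)&(C[...,2]>.044);p=C[k]
    def f(a):
        x,yaw,z=a;e=np.array([np.cos(yaw),np.sin(yaw)]);q=(p[:,:2]-o)@e-x
        return np.hypot(q,p[:,2]-z)-.015
    s=least_squares(f,[0,t,.042],loss="soft_l1",f_scale=.002)
    x,yaw,z=s.x;print(c,len(p),"x",x*1000,"yaw",np.degrees(yaw),"z",z, "rms",np.std(f(s.x)))
    e=np.array([np.cos(yaw),np.sin(yaw)]);print(" axis pt",o+e*x)
    k=(abs(Y)<.1)&(abs(X)<.016)&(C[...,2]>.035)
    h,ed=np.histogram(Y[k]*1000,bins=np.arange(-90,90,5));print([(int(a),int(b)) for a,b in zip(ed,h)])
    k2=k&((I[...,0]-I[...,2])>.35*I[...,0]);print(" brass Y",np.percentile(Y[k2],[2,50,98])*1000,k2.sum())
    k3=(abs(Y)<.09)&(abs(X)<.06)&(C[...,2]>.003)&(C[...,2]<.02);q=(C[k3][:,:2]*1000).astype(np.float32);print(" rest",cv2.minAreaRect(q))
E
python3 c.py
```

```text
top 335 x 3.3016999620654746 yaw 14.428664988675314 z 0.041008702228433454 rms 0.0020037964842625784
 axis pt [ 0.54669756 -0.1621773 ]
[(-90, 0), (-85, 0), (-80, 1), (-75, 11), (-70, 13), (-65, 12), (-60, 10), (-55, 14), (-50, 19), (-45, 22), (-40, 17), (-35, 19), (-30, 21), (-25, 15), (-20, 18), (-15, 19), (-10, 18), (-5, 17), (0, 16), (5, 21), (10, 17), (15, 18), (20, 17), (25, 18), (30, 21), (35, 19), (40, 17), (45, 20), (50, 17), (55, 17), (60, 12), (65, 11), (70, 10), (75, 0), (80, 0)]
 brass Y [38.42338453 62.85183113 71.72448749] 44
 rest ((543.5023803710938, -162.8616943359375), (118.31612396240234, 179.1374969482422), 13.880983352661133)
side 353 x 3.990744868099883 yaw 13.958857820199661 z 0.042892511003449686 rms 0.0013702890220527125
 axis pt [ 0.54737289 -0.16203733]
[(-90, 0), (-85, 0), (-80, 9), (-75, 32), (-70, 14), (-65, 16), (-60, 29), (-55, 37), (-50, 21), (-45, 25), (-40, 25), (-35, 24), (-30, 22), (-25, 17), (-20, 21), (-15, 21), (-10, 20), (-5, 18), (0, 21), (5, 20), (10, 16), (15, 18), (20, 19), (25, 19), (30, 24), (35, 20), (40, 19), (45, 15), (50, 17), (55, 1), (60, 9), (65, 9), (70, 5), (75, 0), (80, 0)]
 brass Y [61.0360908  65.13920151 70.0204522 ] 13
 rest ((543.4620361328125, -162.84555053710938), (119.51411437988281, 178.61448669433594), 14.571259498596191)
```

Emit:
step_arm(steps=[[0,0,-0.046,14.5,-38,0,1],[0,0,-0.046,14.5,-38,0,1],[0,0,-0.046,14.5,-38,0,1],[0,0,-0.046,14.5,-38,0,1],[0,0,-0.046,14.5,-38,0,1],[0,0,-0.046,14.5,-38,0,1],[0,0,-0.046,14.5,-38,0,1],[0,0,-0.046,14.5,-38,0,1]])

```text
t: 4.5
eef_pos: [0.3733, 0.2912, 0.2314]
tool_rot: [180.0, -0.0, 135.5]
force: [1.1, -0.3, 0.2]
grip_width: 0.0853
gripper_force: 0.0
```

Emit:
step_arm(steps=[[0,0,-0.046,14.5,-38,0,1],[0,0,-0.046,14.5,-38,0,1],[0,0,-0.046,14.5,-38,0,1],[0,0,-0.046,14.5,-38,0,1],[0,0,-0.046,14.5,-38,0,1],[0,0,-0.046,14.5,-38,0,1],[0,0,-0.046,14.5,-38,0,1],[0,0,-0.046,14.5,-38,0,1]])

```text
t: 5.5
eef_pos: [0.4887, -0.0132, 0.2315]
tool_rot: [180.0, -0.0, 114.4]
force: [0.8, -0.0, -0.2]
grip_width: 0.0854
gripper_force: 0.0
```

Emit:
step_arm(steps=[[0,0,-0.045,14.5,-38,0,1],[0,0,-0.045,14.5,-38,-10,1],[0,0,-0.045,14.5,-38,-30,1],[0,0,-0.046,14.5,-38,-40,1],[0,0,0,0,0,-35,1],[0,0,0,0,0,-35,1],[0,0,0,0,0,-10,1],[0,0,0,0,0,0,1]])

```text
t: 6.5
eef_pos: [0.5464, -0.1633, 0.0716]
tool_rot: [-180.0, 0.0, 104.2]
force: [-0.5, -0.1, 1.5]
grip_width: 0.0852
gripper_force: 0.0
```

```bash
python3 - <<'E'
from h import *
im,d=viewer.camera("side");im2,_=viewer.camera("top")
a=cv2.resize(im[170:330,240:400],(480,480),interpolation=cv2.INTER_CUBIC)
cv2.imwrite("pics/g1.png",a[...,::-1])
print(readout.state()["eef_pos"],readout.state()["tool_rot"])
E
```

```text
[ 0.54739579 -0.16322725  0.07279077] [1.79892675e+02 3.64979305e-02 1.04201675e+02]
```

View pics/g1.png

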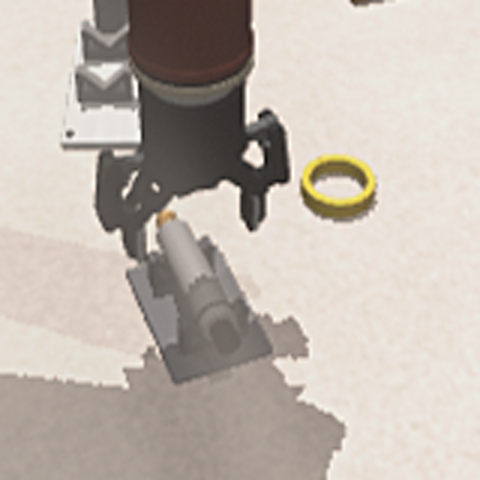

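Emit:
step_arm(steps=[[0,0,0,0,0,-25,1],[0,0,0,0,0,-20,1],[0,0,0,0,0,-6,1],[0,0,0,0,0,0,1],[0,0,0,0,0,0,0.6],[0,0,0,0,0,0,0.45],[0,0,0,0,0,0,0.4],[0,0,0,0,0,0,0.38]])

```text
t: 7.6
eef_pos: [0.5467, -0.1628, 0.0205]
tool_rot: [180.0, 0.0, 104.2]
force: [-0.7, 0.5, -0.7]
grip_width: 0.0326
gripper_force: 0.0
```

Emit:
step_arm(steps=[[0,0,0,0,0,0,0.3],[0,0,0,0,0,0,0.2],[0,0,0,0,0,0,0.1],[0,0,0,0,0,0,0],[0,0,0,0,0,0,0],[0,0,0,0,0,0,0],[0,0,0,0,0,0,0],[0,0,0,0,0,0,0]])

```text
t: 8.6
eef_pos: [0.5462, -0.1629, 0.0206]
tool_rot: [-180.0, -0.0, 104.2]
force: [-3.1, 1.4, 5.5]
grip_width: 0.0286
gripper_force: 58.6
```

Emit:
step_arm(steps=[[0,0,0,0,0,3,0],[0,0,0,0,0,7,0],[0,0,0,0,0,15,0],[0,0,0,0,0,25,0],[0,0,0,0,0,30,0],[0,0,0,0,0,30,0],[0,0,0,0,0,0,0],[0,0,0,0,0,0,0]])

```text
t: 9.6
eef_pos: [0.5463, -0.1625, 0.13]
tool_rot: [-180.0, -0.0, 104.2]
force: [-0.4, 0.1, -2.6]
grip_width: 0.0285
gripper_force: 59.4
```

Emit:
step_arm(steps=[[0,0,-0.03,-4,20,0,0],[0,0,-0.04,-6,30,0,0],[0,0,-0.06,-9,50,0,0],[0,0,-0.06,-9,50,0,0],[0,0,-0.06,-9,50,0,0],[0,0,-0.06,-9,50,0,0],[0,0,-0.04,-6,31,0,0],[0,0,-0.0235,-4,20,0,0]])

```text
t: 10.6
eef_pos: [0.4892, 0.1399, 0.1291]
tool_rot: [-179.9, 0.1, 82.9]
force: [0.6, -0.6, -2.0]
grip_width: 0.0286
gripper_force: 59.4
```

Emit:
step_arm(steps=[[0,0,0,0,0,-10,0],[0,0,0,0,0,-10,0],[0,0,0,0,0,-10,0],[0,0,0,0,0,-10,0],[0,0,0,0,0,0,0],[0,0,0,0,0,0,0],[0,0,0,0,0,0,0],[0,0,0,0,0,0,0]])

```text
t: 11.6
eef_pos: [0.4908, 0.1383, 0.0906]
tool_rot: [180.0, -0.0, 82.8]
force: [-0.2, -1.3, -2.2]
grip_width: 0.0286
gripper_force: 59.4
```

```bash
cat > v.py <<'E'
from h import *
import sys
from scipy.optimize import least_squares
im,d=viewer.camera("side");C=cloud("side",d);im2,d2=viewer.camera("top");C2=cloud("top",d2)
n=sys.argv[1]
a=cv2.resize(im[130:230,225:345],(480,400),interpolation=cv2.INTER_CUBIC);b=cv2.resize(im2[165:265,215:320],(378,360),interpolation=cv2.INTER_CUBIC)
W=np.zeros((400,790,3),np.uint8);W[:,:480]=a[:400,:480];W[:360,480:][:, :310]=b[:,:310]
cv2.imwrite(f"pics/{n}.png",W[...,::-1])
s=readout.state();o=np.array([.4925,.150]);t=np.radians(-7.2)
ex=np.array([np.cos(t),np.sin(t)]);ey=np.array([-np.sin(t),np.cos(t)])
print("tcp jig xy mm",((s["eef_pos"][:2]-o)@ex*1000).round(1),((s["eef_pos"][:2]-o)@ey*1000).round(1),s["eef_pos"][2].round(4),s["tool_rot"].round(2),s["force"].round(1),s["wrist_torque"].round(2),s["grip_width"])
for c,(I,D) in {"side":(im,C),"top":(im2,C2)}.items():
    x=viewer.mark_of(c,"nose");
    if x: 
        for z in (.048,.088):
            p=onplane(c,*x[0]["location"],z)[:2]-o;print(c,"nose",round(x[0]["conf"],2),z,(p@ex*1000).round(1),(p@ey*1000).round(1))
    r=viewer.masks_of(c,"transmitter")
    if r:
        p=D[r[0]["region"]];X=(p[:,:2]-o)@ex*1000;Y=(p[:,:2]-o)@ey*1000
        k=(abs(X)<30)&(abs(Y)<110);print(c,"tx conf",round(r[0]["conf"],2),k.sum(),"Y",np.percentile(Y[k],[1,99]).round(1),"X",X[k].mean().round(1),"slope deg",np.degrees(np.arctan(np.polyfit(Y[k],X[k],1)[0])).round(1) if k.sum()>10 else "", "z",np.percentile(p[k][:,2],[50,97]).round(4))
E
python3 v.py g2
```

```text
tcp jig xy mm -0.3 -11.8 0.0905 [ 1.7999e+02 -2.0000e-02  8.2820e+01] [ 0.6  0.3 -2.7] [0.02 0.03 0.05] 0.02820556819391082
side nose 0.71 0.048 -1.8 155.1
side nose 0.71 0.088 4.7 91.9
side tx conf 0.71 244 Y [-87.3  36.8] X 2.5 slope deg -1.3 z [0.1251 0.1294]Traceback (most recent call last):
  File "v.py", line 20, in <module>
    k=(abs(X)<30)&(abs(Y)<110);print(c,"tx conf",round(r[0]["conf"],2),k.sum(),"Y",np.percentile(Y[k],[1,99]).round(1),"X",X[k].mean().round(1),"slope deg",np.degrees(np.arctan(np.polyfit(Y[k],X[k],1)[0])).round(1) if k.sum()>10 else "", "z",np.percentile(p[k][:,2],[50,97]).round(4))
                                                                                   ~~~~~~~~~~~~~^^^^^^^^^^^^^
    return _quantile_unchecked(
        a, q, axis, out, overwrite_input, method, keepdims, weights)
    return _ureduce(a,
                    func=_quantile_ureduce_func,
    ...<5 lines>...
                    overwrite_input=overwrite_input,
                    method=method)
    r = func(a, **kwargs)
    result = _quantile(arr,
                       quantiles=q,
    ...<2 lines>...
                       out=out,
                       weights=wgt)
    slices_having_nans = np.isnan(arr[-1, ...])
                                  ~~~^^^^^^^^^
IndexError: index -1 is out of bounds for axis 0 with size 0
```

View pics/g2.png

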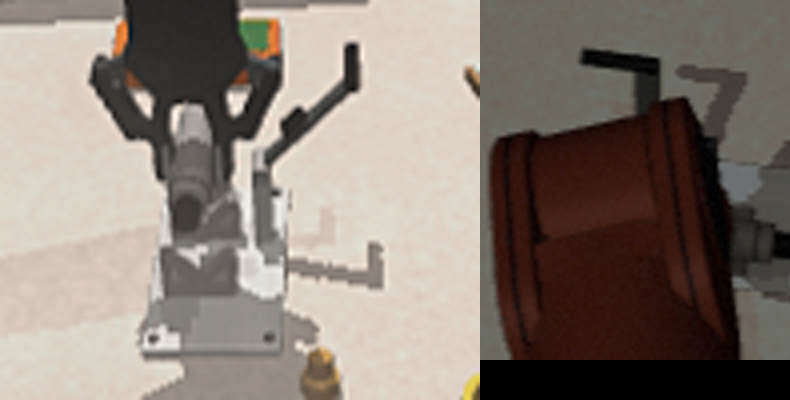

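Emit:
step_arm(steps=[[0,0,0,0,0,-15,0],[0,0,0,0,0,-15,0],[0,0,0,0,0,-12,0],[0,0,0,0,0,-8,0],[0,0,0,0,0,-5,0],[0,0,0,0,0,0,0],[0,0,0,0,0,0,0],[0,0,0,0,0,0,0]])

```text
t: 12.9
eef_pos: [0.4909, 0.1384, 0.0357]
tool_rot: [180.0, -0.0, 82.8]
force: [0.2, 0.8, -2.1]
grip_width: 0.0286
gripper_force: 59.4
```

Emit:
step_arm(steps=[[0,0,0,0,0,-1,0],[0,0,0,0,0,0,0],[0,0,0,0,0,-1,0],[0,0,0,0,0,0,0],[0,0,0,0,0,-1,0],[0,0,0,0,0,0,0],[0,0,0,0,0,-1,0],[0,0,0,0,0,0,0]])

```text
t: 13.9
eef_pos: [0.4905, 0.1382, 0.0312]
tool_rot: [-180.0, 0.0, 82.8]
force: [0.1, -0.4, -2.3]
grip_width: 0.0282
gripper_force: 59.4
```

Emit:
step_arm(steps=[[0,0,0,0,0,-0.5,0],[0,0,0,0,0,-0.5,0],[0,0,0,0,0,-0.5,0],[0,0,0,0,0,-0.5,0],[0,0,0,0,0,-0.5,0],[0,0,0,0,0,-0.5,0],[0,0,0,0,0,0,0],[0,0,0,0,0,0,0]])

```text
t: 14.9
eef_pos: [0.4906, 0.1382, 0.0283]
tool_rot: [-180.0, 0.0, 82.8]
force: [0.2, 0.6, -3.3]
grip_width: 0.0285
gripper_force: 59.4
```

Emit:
step_arm(steps=[[0,0,0,0,0,-0.5,0],[0,0,0,0,0,0,0],[0,0,0,0,0,0,0],[0,0,0,0,0,0,0],[0,0,0,0,0,0,0],[0,0,0,0,0,0,0],[0,0,0,0,0,0,0],[0,0,0,0,0,0,0]])

```text
t: 15.9
eef_pos: [0.4906, 0.1382, 0.0278]
tool_rot: [-180.0, -0.0, 82.8]
force: [-0.9, -0.0, -2.9]
grip_width: 0.0285
gripper_force: 59.4
```

Emit:
step_arm(steps=[[0,0,0,0,0,-0.5,0],[0,0,0,0,0,0,0],[0,0,0,0,0,0,0],[0,0,0,0,0,-0.3,0],[0,0,0,0,0,0,0],[0,0,0,0,0,0,0],[0,0,0,0,0,0,0],[0,0,0,0,0,0,0]])

```text
t: 16.9
eef_pos: [0.4906, 0.1382, 0.027]
tool_rot: [-180.0, 0.0, 82.8]
force: [1.0, 0.2, -2.2]
grip_width: 0.0284
gripper_force: 59.4
```

Emit:
step_arm(steps=[[0,0,0,0,0,-0.3,0],[0,0,0,0,0,0,0],[0,0,0,0,0,0,0],[0,0,0,0,0,-0.3,0],[0,0,0,0,0,0,0],[0,0,0,0,0,0,0],[0,0,0,0,0,0,0],[0,0,0,0,0,0,0]])

```text
t: 17.9
eef_pos: [0.4908, 0.1381, 0.0267]
tool_rot: [180.0, -0.0, 82.8]
force: [-1.7, -1.5, 5.4]
grip_width: 0.0282
gripper_force: 60.1
```

Emit:
step_arm(steps=[[0,0,0,0,0,-0.3,0],[0,0,0,0,0,0,0],[0,0,0,0,0,0,0],[0,0,0,0,0,0,0],[0,0,0,0,0,0,0],[0,0,0,0,0,0,0],[0,0,0,0,0,0,0],[0,0,0,0,0,0,0]])

```text
t: 18.9
eef_pos: [0.4908, 0.1382, 0.0266]
tool_rot: [180.0, -0.0, 82.8]
force: [-3.0, -2.2, 9.9]
grip_width: 0.0284
gripper_force: 60.6
```

Emit:
step_arm(steps=[[0,0,0,-0.3,0,0.3,0],[0,0,0,0.125,1,0,0],[0,0,0,0.125,1,0,0],[0,0,0,0.125,1,0,0],[0,0,0,0.125,1,0,0],[0,0,0,0.125,1,0,0],[0,0,0,0.125,1,0,0],[0,0,0,0.125,1,0,0]])

```text
t: 19.9
eef_pos: [0.4912, 0.1426, 0.0266]
tool_rot: [-180.0, 0.1, 82.7]
force: [-2.6, -11.8, 11.5]
grip_width: 0.0284
gripper_force: 60.5
```

Emit:
step_arm(steps=[[0,0,0,0.04,0.3,0,0],[0,0,0,0.04,0.3,0,0],[0,0,0,0.04,0.3,0,0],[0,0,0,0.04,0.3,0,0],[0,0,0,0.04,0.3,0,0],[0,0,0,0.04,0.3,0,0],[0,0,0,0,0,0,0],[0,0,0,0,0,0,0]])

```text
t: 20.9
eef_pos: [0.4915, 0.1444, 0.0265]
tool_rot: [-180.0, 0.1, 82.7]
force: [-2.8, -10.9, 10.4]
grip_width: 0.0288
gripper_force: 60.6
```

Emit:
step_arm(steps=[[0,0,0,0,0,0.4,0],[0,0,0,0,0,0,0],[0,0,0,0,0,0.3,0],[0,0,0,0,0,0,0],[0,0,0,0,0,0,0],[0,0,0,0,0,0,0],[0,0,0,0,0,0,0],[0,0,0,0,0,0,0]])

```text
t: 21.9
eef_pos: [0.4914, 0.1472, 0.0271]
tool_rot: [180.0, -0.0, 82.8]
force: [1.8, -0.0, -1.7]
grip_width: 0.0282
gripper_force: 59.6
```

```bash
python3 - <<'E'
from h import *
im,d=viewer.camera("side")
s=readout.state();print(s["eef_pos"].round(4),s["force"].round(1),s["wrist_torque"].round(2))
cv2.imwrite("pics/g3.png",cv2.resize(im[150:220,240:320],(640,560),interpolation=cv2.INTER_CUBIC)[...,::-1])
C=cloud("side",d);o=np.array([.4925,.150]);t=np.radians(-7.2);ex=np.array([np.cos(t),np.sin(t)]);ey=np.array([-np.sin(t),np.cos(t)])
r=viewer.masks_of("side","transmitter")[0]["region"];p=C[r];X=(p[:,:2]-o)@ex*1000;Y=(p[:,:2]-o)@ey*1000;k=(abs(X)<25)&(Y>-110)&(Y<90)
print("Y",np.percentile(Y[k],[0.5,2,50,98]).round(1),"X",X[k].mean(),"z",np.percentile(p[k][:,2],[50,97]))
E
```

```text
[0.4914 0.1472 0.0271] [ 2.6 -0.1 -1.3] [ 0.07 -0.42  0.03]
Y [-79.  -77.9 -36.   34.1] X 0.5799141119887861 z [0.06081231 0.06588393]
```

View pics/g3.png

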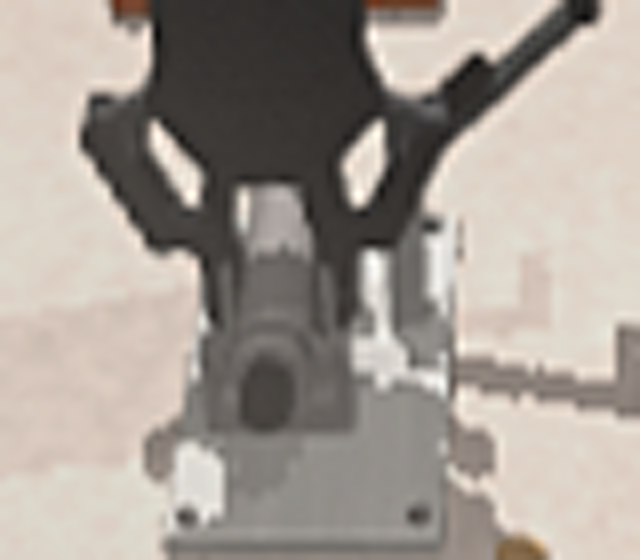

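Emit:
step_arm(steps=[[0,0,0,0.04,0.3,0,0],[0,0,0,0.04,0.3,0,0],[0,0,0,0.04,0.3,0,0],[0,0,0,0.04,0.3,0,0],[0,0,0,0.04,0.3,0,0],[0,0,0,0.04,0.3,0,0],[0,0,0,0,0,0,0],[0,0,0,0,0,0,0]])

```text
t: 23.0
eef_pos: [0.4916, 0.1488, 0.0271]
tool_rot: [-180.0, 0.0, 82.8]
force: [1.1, -0.6, -1.0]
grip_width: 0.0285
gripper_force: 59.6
```

Emit:
step_arm(steps=[[0,0,0,0.04,0.3,0,0],[0,0,0,0.04,0.3,0,0],[0,0,0,0.04,0.3,0,0],[0,0,0,0,0,0,0],[0,0,0,0,0,0,0],[0,0,0,0,0,0,0],[0,0,0,0,0,0,0],[0,0,0,0,0,0,0]])

```text
t: 24.0
eef_pos: [0.4917, 0.1498, 0.0271]
tool_rot: [-180.0, -0.0, 82.8]
force: [1.4, -1.1, -0.3]
grip_width: 0.0283
gripper_force: 59.6
```

Emit:
step_arm(steps=[[0,0,0,0.04,0.3,0,0],[0,0,0,0.04,0.3,0,0],[0,0,0,0.04,0.3,0,0],[0,0,0,0.04,0.3,0,0],[0,0,0,0.04,0.3,0,0],[0,0,0,0.04,0.3,0,0],[0,0,0,0,0,0,0],[0,0,0,0,0,0,0]])

```text
t: 25.0
eef_pos: [0.4918, 0.1502, 0.027]
tool_rot: [-180.0, 0.1, 82.8]
force: [0.3, -6.5, 2.5]
grip_width: 0.0285
gripper_force: 59.8
```

Emit:
step_arm(steps=[[0,0,0,0.04,0.3,0,0],[0,0,0,0,0,0,0],[0,0,0,0.04,0.3,0,0],[0,0,0,0,0,0,0],[0,0,0,0.04,0.3,0,0],[0,0,0,0,0,0,0],[0,0,0,0,0,0,0],[0,0,0,0,0,0,0]])

```text
t: 26.0
eef_pos: [0.4918, 0.1502, 0.027]
tool_rot: [-179.9, 0.1, 82.7]
force: [-1.0, -11.0, 4.4]
grip_width: 0.0287
gripper_force: 60.0
```

Emit:
step_arm(steps=[[0,0,0,0.04,0.3,0,0],[0,0,0,0,0,0,0],[0,0,0,0,0,0,0],[0,0,0,0,0,0,0],[0,0,0,0,0,0,0],[0,0,0,0,0,0,0.4],[0,0,0,0,0,0,0.5],[0,0,0,0,0,0,0.6]])

```text
t: 27.0
eef_pos: [0.4921, 0.1533, 0.0272]
tool_rot: [-180.0, -0.0, 82.8]
force: [-0.6, -0.4, 0.1]
grip_width: 0.0509
gripper_force: 0.0
```

```bash
python3 - <<'E'
from h import *
s=readout.state();print(s["eef_pos"].round(4),s["force"].round(1),s["grip_width"])
E
```

```text
[0.4921 0.1533 0.0272] [-0.6 -0.4  0.1] 0.05087601546707269
```

Emit:
step_arm(steps=[[0,0,0,0,0,10,0.6],[0,0,0,0,0,25,0.6],[0,0,0,0,0,40,0.6],[0,0,0,0,0,50,0.6],[0,0,0,20,5,50,0],[0,0,0,40,10,40,0],[0,0,0,50,14,10,0],[0,0,0,46.5,15,0,0]])

```text
t: 28.0
eef_pos: [0.6506, 0.1978, 0.2545]
tool_rot: [179.8, -0.1, 82.9]
force: [-0.2, 0.7, 1.5]
grip_width: 0.0001
gripper_force: 0.0
```

```bash
python3 - <<'E'
from h import *
o=np.array([.4914,.1502]);t=np.radians(-7.2);ex=np.array([np.cos(t),np.sin(t)]);ey=np.array([-np.sin(t),np.cos(t)])
ims={}
for c in ("side","top"):
    im,d=viewer.camera(c);ims[c]=im;C=cloud(c,d)
    for n in ("transmitter","strap"):
        r=viewer.masks_of(c,n)
        if r:
            p=C[r[0]["region"]];X=(p[:,:2]-o)@ex*1000;Y=(p[:,:2]-o)@ey*1000;k=(abs(X)<150)&(Y>-110)&(Y<100)
            if k.sum()<5: print(c,n,"none");continue
            print(c,n,round(r[0]["conf"],2),"X",np.percentile(X[k],[2,50,98]).round(1),"Y",np.percentile(Y[k],[2,50,98]).round(1),"z",np.percentile(p[k][:,2],[2,50,98]).round(3))
            if n=="strap": print("  ang",np.degrees(np.median(np.arctan2(p[k][:,2]-.075,45/1000-X[k]/1000))))
    for n in ("nose","strap_handle"):
        x=viewer.mark_of(c,n)
        if x:
            z={"nose":.048,"strap_handle":.150}[n];p=onplane(c,*x[0]["location"],z)[:2]-o;print(c,n,round(x[0]["conf"],2),(p@ex*1000).round(1),(p@ey*1000).round(1))
s=readout.state();print(s["eef_pos"].round(4),s["tool_rot"].round(1),s["force"].round(1))
a=cv2.resize(ims["side"][130:230,225:345],(480,400),interpolation=cv2.INTER_CUBIC);b=cv2.resize(ims["top"][165:265,215:293],(312,400),interpolation=cv2.INTER_CUBIC)
cv2.imwrite("pics/g4.png",np.hstack([a,b])[...,::-1])
E
```

```text
side transmitter none
side strap 0.54 X [ 52.1  90.  119.5] Y [27.  33.2 77.1] z [0.084 0.124 0.155]
  ang 131.18964606526973
side nose 0.79 9.4 67.5
top transmitter 0.63 X [-10.7   0.9  13.7] Y [-69.2  -0.8  65.6] z [0.052 0.059 0.065]
top strap 0.83 X [ 52.4  96.4 119.2] Y [28.8 39.2 76.1] z [0.084 0.131 0.155]
  ang 131.5121414092435
top nose 0.68 -4.3 83.2
top strap_handle 0.83 121.4 70.3
[0.6481 0.1966 0.2531] [ 1.80e+02 -1.00e-01  8.28e+01] [0.1 0.4 0.4]
```

View pics/g4.png

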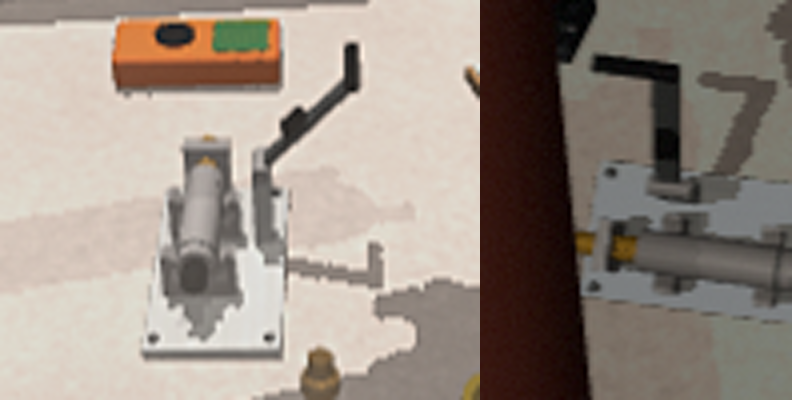

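Emit:
step_arm(steps=[[0,0,0,0,0,-40,0],[0,0,0,0,0,-45,0],[0,0,0,0,0,-28,0],[0,0,0,-5,0.6,0,0],[0,0,0,-5,0.6,0,0],[0,0,0,-5,0.6,0,0],[0,0,0,-5,0.6,0,0],[0,0,0,0,0,0,0]])

```text
t: 29.5
eef_pos: [0.6305, 0.1992, 0.1413]
tool_rot: [179.7, -0.1, 82.8]
force: [5.2, -0.4, 4.0]
grip_width: -0.0001
gripper_force: 3.0
```

Emit:
step_arm(steps=[[0,0,0,-8,1,5,0],[0,0,0,-8,1,5,0],[0,0,0,-8,1,5,0],[0,0,0,-9,1.1,4,0],[0,0,0,-9,1.1,3,0],[0,0,0,-9,1.1,2,0],[0,0,0,-9,1.1,0,0],[0,0,0,0,0,0,0]])

```text
t: 30.5
eef_pos: [0.5712, 0.2069, 0.1666]
tool_rot: [179.6, -0.2, 82.8]
force: [4.8, -0.1, 9.1]
grip_width: -0.0002
gripper_force: 4.1
```

```bash
python3 - <<'E'
from h import *
im,d=viewer.camera("side");s=readout.state();print(s["eef_pos"].round(4),s["force"].round(1),s["wrist_torque"].round(2))
cv2.imwrite("pics/g5.png",cv2.resize(im[90:210,230:350],(600,600),interpolation=cv2.INTER_CUBIC)[...,::-1])
E
```

```text
[0.5712 0.2068 0.1664] [ 5.4 -0.2  9.5] [-0.03 -0.96 -0.09]
```

View pics/g5.png

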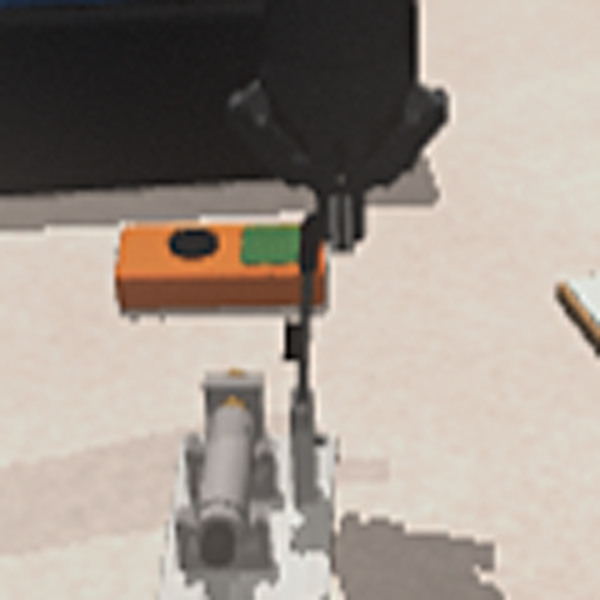

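Emit:
step_arm(steps=[[0,0,0,0,0,4,0],[0,0,0,-10,1.3,0,0],[0,0,0,-10,1.3,-1,0],[0,0,0,-10,1.3,-3,0],[0,0,0,-10,1.3,-3,0],[0,0,0,-10,1.3,-4,0],[0,0,0,-8,1,-5,0],[0,0,0,0,0,0,0]])

```text
t: 31.55
eef_pos: [0.5092, 0.2142, 0.1503]
tool_rot: [-179.9, 0.0, 82.9]
force: [1.1, 1.0, 0.4]
grip_width: -0.0
gripper_force: 0.0
```

```bash
cat > st.py <<'E'
from h import *
o=np.array([.4914,.1502]);t=np.radians(-7.2);ex=np.array([np.cos(t),np.sin(t)]);ey=np.array([-np.sin(t),np.cos(t)])
im,d=viewer.camera("side");C=cloud("side",d)
for n in ("strap","strap_handle"):
  for x in viewer.masks_of("side",n)[:1]:
    p=C[x["region"]&(d>0)];X=(p[:,:2]-o)@ex*1000;Y=(p[:,:2]-o)@ey*1000;Z=p[:,2]*1000
    k=(X>-80)&(X<60)&(Y>15)&(Y<95)&(Z>55);X,Y,Z=X[k],Y[k],Z[k]
    print(n,round(x["conf"],2),k.sum(),"X",np.percentile(X,[2,50,98]).round(1),"Z",np.percentile(Z,[2,50,98]).round(1),"rad",np.percentile(np.arctan2(Z-75,45-X),[10,50,90]).round(2))
    f=np.argsort(np.hypot(45-X,Z-75))[-max(5,len(X)//5):];print("  far end",X[f].mean().round(1),Y[f].mean().round(1),Z[f].mean().round(1))
for x in viewer.mark_of("side","strap_handle")[:1]: print("handle px",np.round(x["location"],1),round(x["conf"],2))
np.save("im.npy",im)
s=readout.state();q=s["eef_pos"];print("tcp jig",((q[:2]-o)@ex*1000).round(1),((q[:2]-o)@ey*1000).round(1),(q[2]*1000).round(1),s["force"].round(1))
E
python3 st.py
```

```text
strap 0.49 177 X [-12.5  11.2  42.8] Z [ 87.  129.4 166.6] rad [0.92 1.05 1.17]
  far end -8.7 50.5 164.9
handle px [269.9 142.7] 0.49
tcp jig 10.8 65.5 150.7 [-0.3  0.   0.1]
```

Emit:
step_arm(steps=[[0,0,0,6,-0.8,0,0],[0,0,0,0,0,18,0],[0,0,0,0,0,17,0],[0,0,0,-14,1.8,0,0],[0,0,0,-14,1.8,0,0],[0,0,0,0,0,-10,0],[0,0,0,0,0,-6,0],[0,0,0,0,0,0,0]])

```text
t: 32.75
eef_pos: [0.4884, 0.2164, 0.1692]
tool_rot: [-179.9, 0.1, 82.8]
force: [0.8, 0.1, 0.3]
grip_width: 0.0001
gripper_force: 0.0
```

```bash
python3 st.py; python3 - <<'E'
import cv2,numpy as np
im=np.load("im.npy");cv2.imwrite("pics/g6.png",cv2.resize(im[90:210,210:330],(600,600),interpolation=cv2.INTER_CUBIC)[...,::-1])
E
```

```text
strap 0.64 139 X [-11.4  11.7  41.8] Z [ 87.7 129.2 166.3] rad [0.97 1.05 1.18]
  far end -7.5 45.7 164.7
strap_handle 0.64 152 X [-9.5 13.8 41.9] Z [ 87.7 123.2 166.3] rad [0.94 1.05 1.19]
  far end -5.8 39.4 162.0
handle px [270.  144.2] 0.71
tcp jig -10.7 65.6 170.2 [ 1.5 -0.   0.1]
```

View pics/g6.png

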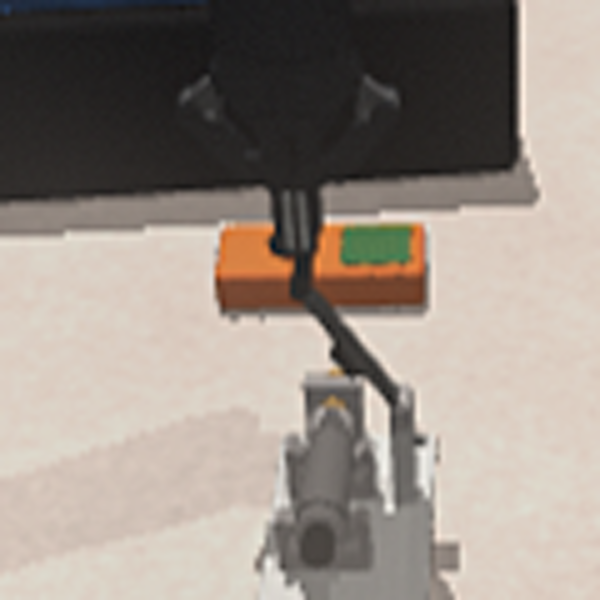

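Emit:
step_arm(steps=[[0,0,0,-2,0.3,-6,0],[0,0,0,-2.5,0.3,-3,0],[0,0,0,-2.5,0.3,-3,0],[0,0,0,-3,0.4,-3,0],[0,0,0,-3,0.4,-3,0],[0,0,0,-3,0.4,-3,0],[0,0,0,-3,0.4,-3.5,0],[0,0,0,0,0,0,0]])

```text
t: 33.95
eef_pos: [0.468, 0.2201, 0.1457]
tool_rot: [-179.8, -0.0, 82.9]
force: [-4.7, 1.3, 5.5]
grip_width: 0.0001
gripper_force: 3.1
```

Emit:
step_arm(steps=[[0,0,0,-2.5,0.3,-4.3,0],[0,0,0,-2.5,0.3,-4.3,0],[0,0,0,-2.3,0.3,-4.3,0],[0,0,0,-2.3,0.3,-4.3,0],[0,0,0,-2,0.3,-4.5,0],[0,0,0,-2,0.2,-4.5,0],[0,0,0,-1.5,0.2,-4.5,0],[0,0,0,0,0,0,0]])

```text
t: 34.95
eef_pos: [0.4542, 0.2213, 0.1146]
tool_rot: [-180.0, 0.0, 82.8]
force: [-0.0, -0.3, 0.1]
grip_width: 0.0
gripper_force: 0.0
```

```bash
python3 st.py; python3 - <<'E'
import cv2,numpy as np
im=np.load("im.npy");cv2.imwrite("pics/g7.png",cv2.resize(im[110:210,210:330],(720,600),interpolation=cv2.INTER_CUBIC)[...,::-1])
E
```

```text
strap 0.73 161 X [-51.6 -11.6  35.8] Z [ 82.3  99.4 116.8] rad [0.33 0.4  0.54]
  far end -46.6 39.0 113.2
strap_handle 0.62 175 X [-51.5  -8.3  35.3] Z [ 81.4  98.7 116.6] rad [0.32 0.41 0.53]
  far end -46.4 39.6 113.1
handle px [306.9 229.6] 0.65
tcp jig -45.2 65.6 114.9 [ 0.3  0.6 -0.1]
```

View pics/g7.png

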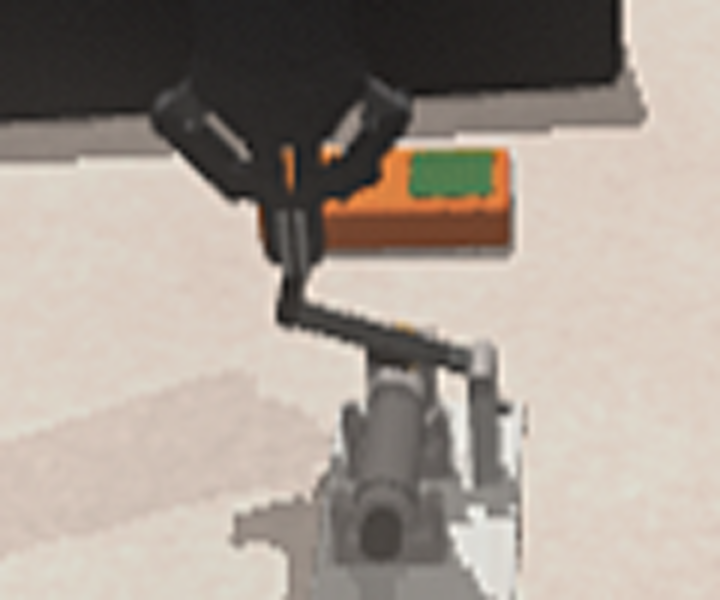

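Emit:
step_arm(steps=[[0,0,0,-2,0.3,-4,0],[0,0,0,-2,0.3,-4,0],[0,0,0,-1.5,0.2,-4,0],[0,0,0,-1,0.1,-3.5,0],[0,0,0,-1,0.1,-3,0],[0,0,0,-0.5,0.1,-2.5,0],[0,0,0,0,0,-2,0],[0,0,0,0,0,0,0]])

```text
t: 36.15
eef_pos: [0.4461, 0.2222, 0.0916]
tool_rot: [-179.9, 0.0, 82.8]
force: [-0.8, -0.4, -0.3]
grip_width: -0.0
gripper_force: 0.1
```

Emit:
step_arm(steps=[[0,0,0,0,0,-1,0],[0,0,0,0,0,-1,0],[0,0,0,0,0,-1,0],[0,0,0,0,0,-1,0],[0,0,0,0,0,-1,0],[0,0,0,0,0,-0.5,0],[0,0,0,0,0,0,0],[0,0,0,0,0,0,0]])

```text
t: 37.15
eef_pos: [0.4468, 0.2222, 0.0864]
tool_rot: [180.0, 0.0, 82.8]
force: [0.7, 0.3, 0.3]
grip_width: 0.0
gripper_force: 0.1
```

Emit:
step_arm(steps=[[0,0,0,0,0,-0.5,0],[0,0,0,0,0,-0.5,0],[0,0,0,0,0,-0.5,0],[0,0,0,0,0,-0.5,0],[0,0,0,0,0,-0.5,0],[0,0,0,0,0,-0.5,0],[0,0,0,0,0,0,0],[0,0,0,0,0,0,0]])

```text
t: 38.15
eef_pos: [0.4466, 0.2223, 0.0834]
tool_rot: [-180.0, 0.0, 82.8]
force: [-0.8, 0.4, 1.9]
grip_width: 0.0002
gripper_force: 0.9
```

Emit:
step_arm(steps=[[0,0,0,0,0,-0.5,0],[0,0,0,0,0,-0.3,0],[0,0,0,0,0,-0.3,0],[0,0,0,0,0,-0.3,0],[0,0,0,0,0,-0.3,0],[0,0,0,0,0,-0.3,0],[0,0,0,0,0,0,0],[0,0,0,0,0,0,0]])

```text
t: 39.15
eef_pos: [0.4465, 0.2223, 0.0814]
tool_rot: [-180.0, 0.0, 82.8]
force: [-1.6, -0.4, 1.7]
grip_width: 0.0002
gripper_force: 1.1
```

Emit:
step_arm(steps=[[0,0,0,0,0,-0.3,0],[0,0,0,0,0,-0.3,0],[0,0,0,0,0,-0.3,0],[0,0,0,0,0,-0.3,0],[0,0,0,0,0,0,0],[0,0,0,0,0,0,0],[0,0,0,0,0,0,0],[0,0,0,0,0,0,0]])

```text
t: 40.15
eef_pos: [0.4465, 0.2223, 0.0802]
tool_rot: [-180.0, -0.0, 82.8]
force: [-4.2, -1.5, 3.8]
grip_width: -0.0001
gripper_force: 2.3
```

Emit:
step_arm(steps=[[0,0,0,0.5,-0.1,0,0],[0,0,0,0.5,-0.1,0,0],[0,0,0,0,0,0,0],[0,0,0,0,0,0,0],[0,0,0,0,0,0,0],[0,0,0,0,0,0,0],[0,0,0,0,0,0,0],[0,0,0,0,0,0,0]])

```text
t: 41.15
eef_pos: [0.4477, 0.2222, 0.0803]
tool_rot: [180.0, -0.0, 82.8]
force: [-0.4, 1.6, 1.9]
grip_width: 0.0002
gripper_force: 0.9
```

```bash
python3 st.py; python3 - <<'E'
from h import *
s=readout.state();print(s["force"].round(1),s["wrist_torque"].round(2))
im=np.load("im.npy");cv2.imwrite("pics/g8.png",cv2.resize(im[130:210,220:310],(675,600),interpolation=cv2.INTER_CUBIC)[...,::-1])
E
```

```text
strap 0.72 184 X [-57.4  -8.7  37.8] Z [67.7 78.6 82.1] rad [-0.01  0.06  0.26]
  far end -52.2 41.7 79.2
strap_handle 0.75 186 X [-57.4  -7.8  37.8] Z [66.6 78.6 82.1] rad [-0.01  0.06  0.26]
  far end -52.0 41.4 79.1
handle px [257.7 166.1] 0.66
tcp jig -52.4 65.8 80.3 [0.1 1.5 2.4]
[0.1 1.5 2.4] [ 0.31  0.03 -0.03]
```

View pics/g8.png

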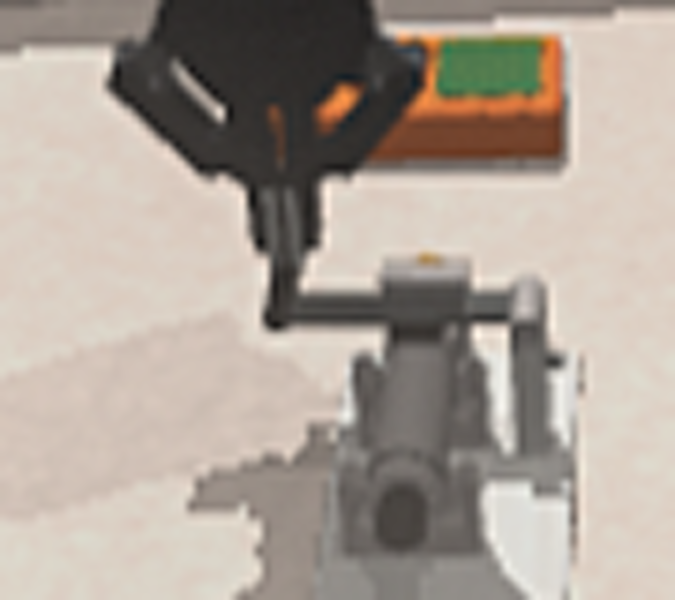

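Emit:
step_arm(steps=[[0,0,0,0,0,-0.3,0],[0,0,0,0,0,0,0],[0,0,0,0,0,-0.3,0],[0,0,0,0,0,0,0],[0,0,0,0,0,0,0],[0,0,0,0,0,0,0],[0,0,0,0,0,0,0],[0,0,0,0,0,0,0]])

```text
t: 42.35
eef_pos: [0.4477, 0.2222, 0.0798]
tool_rot: [180.0, -0.0, 82.8]
force: [0.1, 1.2, 5.6]
grip_width: -0.0
gripper_force: 2.6
```

Emit:
step_arm(steps=[[0,0,0,0,0,-0.3,0],[0,0,0,0,0,0,0],[0,0,0,0,0,0,0],[0,0,0,0,0,0,0],[0,0,0,0,0,0,0],[0,0,0,0,0,0,0],[0,0,0,0,0,0,0],[0,0,0,0,0,0,0]])

```text
t: 43.35
eef_pos: [0.4477, 0.2222, 0.0795]
tool_rot: [180.0, -0.0, 82.8]
force: [-0.9, 1.2, 5.3]
grip_width: -0.0001
gripper_force: 2.9
```

Emit:
step_arm(steps=[[0,0,0,0,0,-0.3,0],[0,0,0,0,0,0,0],[0,0,0,0,0,-0.3,0],[0,0,0,0,0,0,0],[0,0,0,0,0,0,0],[0,0,0,0,0,0,0],[0,0,0,0,0,0,0],[0,0,0,0,0,0,0]])

```text
t: 44.35
eef_pos: [0.4477, 0.2222, 0.079]
tool_rot: [180.0, -0.0, 82.8]
force: [-2.6, 0.7, 7.4]
grip_width: 0.0003
gripper_force: 3.5
```

```bash
python3 - <<'E'
from h import *
for i in range(4):
    viewer.camera("side");s=readout.state();print(s["force"].round(1),s["eef_pos"][2].round(4),s["gripper_force"])
E
```

```text
[-1.8  0.4  7.4] 0.079 3.5474413633346558
[-1.   0.3  7. ] 0.079 3.5476481169462204
[-2.2  0.5  7. ] 0.079 3.5475651919841766
[-1.2  0.8  7.2] 0.079 3.5478347539901733
```

Emit:
step_arm(steps=[[0,0,0,0,0,-0.2,0],[0,0,0,0,0,0,0],[0,0,0,0,0,-0.2,0],[0,0,0,0,0,0,0],[0,0,0,0,0,0,0],[0,0,0,0,0,0,0],[0,0,0,0,0,0,0],[0,0,0,0,0,0,0]])

```text
t: 45.55
eef_pos: [0.4477, 0.2222, 0.0787]
tool_rot: [180.0, -0.0, 82.8]
force: [-2.4, 0.7, 8.4]
grip_width: 0.0002
gripper_force: 4.1
```

```bash
python3 - <<'E'
from h import *
for i in range(3):
    viewer.camera("side");s=readout.state();print(s["force"].round(1),s["eef_pos"][2].round(4))
E
```

```text
[-2.3  0.1  8.2] 0.0787
[-1.6  0.7  7.6] 0.0787
[-2.1  1.4  9.1] 0.0787
```

Emit:
step_arm(steps=[[0,0,0,0,0,1,0],[0,0,0,0,0,4,0],[0,0,0,0,0,15,0],[0,0,0,0,0,30,0],[0,0,0,0,0,40,0],[0,0,0,0,0,40,0],[0,0,0,0,0,20,0],[0,0,0,0,0,0,0]])

```text
t: 46.7
eef_pos: [0.4484, 0.2223, 0.2304]
tool_rot: [179.9, -0.2, 82.8]
force: [0.4, 0.6, -1.1]
grip_width: 0.0004
gripper_force: 0.0
```

```bash
python3 st.py; python3 - <<'E'
from h import *
o=np.array([.4914,.1502]);t=np.radians(-7.2);ex=np.array([np.cos(t),np.sin(t)]);ey=np.array([-np.sin(t),np.cos(t)])
for c in("side",):
    im,d=viewer.camera(c);C=cloud(c,d)
    for x in viewer.masks_of(c,"transmitter")[:1]:
        p=C[x["region"]&(d>0)];X=(p[:,:2]-o)@ex*1000;Y=(p[:,:2]-o)@ey*1000;k=(abs(X)<30)&(abs(Y)<100)
        print(c,k.sum(),X[k].mean(),np.percentile(Y[k],[1,5,95]),np.percentile(p[k][:,2],[50,95]))
E
```

```text
strap 0.72 202 X [-56.3 -10.1  35.3] Z [59.4 78.  81.9] rad [-0.16  0.04  0.2 ]
  far end -52.4 48.8 78.5
strap_handle 0.5 179 X [-54.3  -6.9  36.4] Z [59.9 78.1 81.9] rad [-0.07  0.05  0.21]
  far end -50.5 43.2 78.4
tcp jig -52.9 65.4 227.4 [ 0.3 -0.2  0. ]
side 258 3.671899763950952 [-75.68155685 -73.56628513  29.14885727] [0.05997942 0.06487498]
```

```bash
python3 -c "
from workcell import bot;print(bot.sign_off())"
```

```text
the job is handed in; nothing more can be done
None
```

The job is handed in at about 47 s: the transmitter is seated in the V, its nose was pressed on the stop plate with about 11–12 N, and the strap is nipped at an estimated 10 N on the pad (about 8.3 N on the handle); the judge's verdict was not reported.

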